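# Set the power bar: only the chargers' sockets live

### The job

Set the toggle levers on the desk power bar so that the two sockets with a charger in them are on and the two empty sockets are off; a lever is on when it leans towards its own socket. Push each lever that stands wrong over with a fingertip, past its centre until it snaps into its other position; never flip the levers that already stand right. Leave the chargers seated and do not pick up or shift anything on the desk.

Things in the scene. Friction and masses are not known exactly. Their poses are not given: they have to be found in the camera images.
- power_bar: desk power bar screwed to the desk: a thin aluminium tray, 150 (own x) x 310 (own y) x 6 mm, that carries four light grey socket modules in a row along its y, 72 mm apart, with 10 mm wide dark end caps no higher than the modules. Origin: centre of its underside, on the desk. Its x axis points from the lever side to the socket side, roughly away from the robot
- module_a: one of the four socket modules (their order in the bar changes), fixed on the tray, 130 (own x) x 68 (own y) x 40 mm high, same axes as the bar. Origin: centre of its underside, 6 mm above the desk. In its top, centred at own x = +30 mm, is the socket: a square recess of 40 x 40 mm, 10 mm deep, empty or with a charger standing in it. The module's own toggle lever is hinged at own x = -35 mm, z = 40 mm (level with its top)
- sw_a (a joint): toggle lever of module_a, rad: 0 = off, leaning to the module's -x (away from its socket); 0.9 = on, leaning to +x (towards its socket); 0.45 = upright. An over-centre spring drives it away from upright to the nearer end stop and keeps it there; it takes about 3 N at the tip to start it. The lever is a black rod 9 mm thick, 42 mm from hinge to the centre of its 16 mm ball end
- tip_a (a point): centre of the ball end of module_a's lever, about 84 mm above the desk at either stop; it swings about 18 mm to either side of the hinge along the module's x
- module_b: one of the four socket modules (their order in the bar changes), fixed on the tray, 130 (own x) x 68 (own y) x 40 mm high, same axes as the bar. Origin: centre of its underside, 6 mm above the desk. In its top, centred at own x = +30 mm, is the socket: a square recess of 40 x 40 mm, 10 mm deep, empty or with a charger standing in it. The module's own toggle lever is hinged at own x = -35 mm, z = 40 mm (level with its top)
- sw_b (a joint): toggle lever of module_b, rad: 0 = off, leaning to the module's -x (away from its socket); 0.9 = on, leaning to +x (towards its socket); 0.45 = upright. An over-centre spring drives it away from upright to the nearer end stop and keeps it there; it takes about 3 N at the tip to start it. The lever is a black rod 9 mm thick, 42 mm from hinge to the centre of its 16 mm ball end
- tip_b (a point): centre of the ball end of module_b's lever, about 84 mm above the desk at either stop; it swings about 18 mm to either side of the hinge along the module's x
- module_c: one of the four socket modules (their order in the bar changes), fixed on the tray, 130 (own x) x 68 (own y) x 40 mm high, same axes as the bar. Origin: centre of its underside, 6 mm above the desk. In its top, centred at own x = +30 mm, is the socket: a square recess of 40 x 40 mm, 10 mm deep, empty or with a charger standing in it. The module's own toggle lever is hinged at own x = -35 mm, z = 40 mm (level with its top)
- sw_c (a joint): toggle lever of module_c, rad: 0 = off, leaning to the module's -x (away from its socket); 0.9 = on, leaning to +x (towards its socket); 0.45 = upright. An over-centre spring drives it away from upright to the nearer end stop and keeps it there; it takes about 3 N at the tip to start it. The lever is a black rod 9 mm thick, 42 mm from hinge to the centre of its 16 mm ball end
- tip_c (a point): centre of the ball end of module_c's lever, about 84 mm above the desk at either stop; it swings about 18 mm to either side of the hinge along the module's x
- module_d: one of the four socket modules (their order in the bar changes), fixed on the tray, 130 (own x) x 68 (own y) x 40 mm high, same axes as the bar. Origin: centre of its underside, 6 mm above the desk. In its top, centred at own x = +30 mm, is the socket: a square recess of 40 x 40 mm, 10 mm deep, empty or with a charger standing in it. The module's own toggle lever is hinged at own x = -35 mm, z = 40 mm (level with its top)
- sw_d (a joint): toggle lever of module_d, rad: 0 = off, leaning to the module's -x (away from its socket); 0.9 = on, leaning to +x (towards its socket); 0.45 = upright. An over-centre spring drives it away from upright to the nearer end stop and keeps it there; it takes about 3 N at the tip to start it. The lever is a black rod 9 mm thick, 42 mm from hinge to the centre of its 16 mm ball end
- tip_d (a point): centre of the ball end of module_d's lever, about 84 mm above the desk at either stop; it swings about 18 mm to either side of the hinge along the module's x
- charger_1_mid (a point): centre of a white plastic charger block, 36 x 36 mm, 42 mm high, standing loosely in the socket of one module, its lowest 10 mm sunk in the recess, its top 78 mm above the desk
- charger_2_mid (a point): centre of a second, wider white charger, 36 (x) x 46 (y) mm over the top, 38 mm high, standing loosely in the socket of another module, its lowest 10 mm sunk in the recess, its top 74 mm above the desk
- stapler: black desk stapler, 34 x 120 x 42 mm, lying; stands loose near the power bar, to be left alone; origin: centre of its underside
- tape: roll of clear tape lying flat, 60 mm across, 18 mm high; stands loose near the power bar, to be left alone; origin: centre of its underside
- jar: closed glass jar, 68 mm across, 85 mm high; stands loose near the power bar, to be left alone; origin: centre of its underside
- mug: white mug, 76 mm across without its handle, 85 mm high; stands loose near the power bar, to be left alone; origin: centre of its underside
- eraser: small dark eraser, 22 x 50 x 13 mm; stands loose near the power bar, to be left alone; origin: centre of its underside
- mouse: black computer mouse, 100 x 58 x 30 mm; stands loose near the power bar, to be left alone; origin: centre of its underside
- bottle: clear plastic drinking bottle, 66 mm across, 150 mm high; stands loose near the power bar, to be left alone; origin: centre of its underside
Things that resemble listed ones, but are neither listed nor needed, are in the scene too. Leave any red look-alike of the part that bears charger_2_mid alone.

How it is judged:
By the outcome, as a careful person would: the job done as asked, in the order asked, and still so for the second after the job is handed in, with the robot touching nothing.
It also fails if it takes over 42 s, if anything falls off the work surface, if the arm or the gripper's body presses on something with over 40 N, if the wrist force passes 120 N, or if a joint passes its speed limit or range.

### The arm

A 6-joint arm with a two-finger parallel gripper is mounted at the origin on the work surface. World frame = base frame: x ahead of the robot, y to its left, z up, the work surface at z = 0. Lengths are in m, angles in rad, forces in N, time in s.
With the tool pointing down it reaches from about 0.35 to 0.975 m from the base axis. Payload 4.9 kg.
Tool frame: the origin (TCP) lies midway between the tips of the shut fingers; the grasp point (between the pads) lies 19 mm behind it; y points along the fingers, z is the direction in which the jaws open and shut, and the axes are right-handed (so a half turn about y gives the same grasp; the last joint's range is limited). The gripper opens to 85 mm and grips with 20 to 120 N. Pads are 22 mm wide; open, the fingers measure 114 mm over their backs; the gripper's body (76 mm by 85 mm) begins 54 mm behind the grasp point. The pads swing forward as they close: fully open they stand 13 mm farther back than shut.
Start: joints at [1.107, 0.053, 1.613, -0, 1.476, -0.119], TCP at [0.211, 0.588, 0.231] pointing down, gripper open.
Joint ranges: [-3.01, 3.01], [-1.01, 2.22], [0.06, 2.58], [-1.02, 4.17], [0.09, 2.62], [-3.14, 3.14]. Speed limits (rad/s): [2.57, 2.57, 3.14, 3.14, 3.14, 3.14].

### API

Orientations are given as a unit quaternion [w, x, y, z].
In Python, from plant import * gives the robot as it stands.
- The arm moves only by the shell command python3 -m crank 'ROWS'. ROWS is JSON, a list that holds one entry, the list of rows, each a list of 5 numbers: the gripper command: -1 is shut, 1 is fully open, values between are in proportion, then the shift along the tool's x, y, z in cm, then the turn about the tool's y in degrees. In form: [[[jaw, dx, dy, dz, twist], ...]]. A call has 1 to 8 rows; each row shifts and turns the commanded pose from where the row before left it, along the tool's axes as they then stand; what a row does not reach is not made up. A row lasts 1/8 s, in which the tool goes at most 62.5 mm and 10.7 degrees, less where a joint would pass 70% of its speed; a pose out of reach is approached as far as the arm can. A call with a gripper value outside its range is refused whole. The fingers move at their own pace and stop on an object; the grip force is fixed at half the most. Time passes only in rows, so rows that do not move let the fingers close. It gives the time, the measured TCP pose, the force and the opening at its end, in the units of the state.
- state(): the state, without advancing time (a new reading comes with each control period).
- grab_frame(name): name is "side" or "top" or "wrist"; returns a dict with "frame" (384x512x3 uint8, red, green, blue), "fx", "fy", "cx", "cy" (pixels), "D" ([k1, k2, p1, p2, k3] as OpenCV has them; the pictures are not rectified), "pose" (4x4, takes a point from camera to world coordinates). Camera axes: x right, y up, looking along -z (the intrinsics and any distortion apply to the point x, -y, -z); pixel columns grow to the right and rows downward; lengths in m; the calibration is good to about 2 mm. A picture is of the moment at which its call begins. There is no depth.
- job_done(): hands the job in, once; it reports no verdict.
The state is a dict: "time": time; "joint_pos": joint angles; "joint_vel": joint speeds; "joint_efforts": joint torques, N m; "tool_pos": TCP position; "tool_rot": TCP orientation; "contact_force": force on the tool from outside, world axes, zero at the start; "ft_torque": the same for the moment, N m; "gripper_width": opening from 0.0 (shut) to 1.0 (fully open).
Only numpy, scipy, OpenCV 4.12 (cv2) and the standard library are available. Lean on these libraries where they do the work, as an engineer would, in place of code of your own. Each camera call takes 0.05 s, during which the arm holds its last target.

## Working session

There is one attempt and no reset: what is moved stays moved. The work goes in short steps, Python scripts to look and compute and a shell command to move; the robot and the scene stay as the last step left them, time stands still between calls to the robot, and variables do not carry over. Pictures are saved under pics/ and viewed, and the job is handed in when it is done.

```bash
mkdir -p pics; ls; python3 - <<'E'
from plant import *
import cv2,pickle
print(state())
for n in ("side","top","wrist"):
    g=grab_frame(n); pickle.dump(g,open(f"pics/{n}0.pkl","wb"))
    cv2.imwrite(f"pics/{n}0.png",g["frame"][:,:,::-1])
    print(n,g["fx"],g["fy"],g["cx"],g["cy"],g["D"],g["pose"])
E
```

```text
pics
{'time': 0.0, 'joint_pos': array([ 1.10701186e+00,  5.33250780e-02,  1.61433183e+00, -1.34053320e-05,
        1.47597287e+00, -1.19010200e-01]), 'joint_vel': array([ 6.45574030e-04,  3.57487192e-05, -6.67122305e-04, -2.86459579e-04,
       -2.53866031e-04, -1.37115562e-03]), 'joint_efforts': array([-1.41432665e-03, -3.93660808e+01, -3.70189834e+01, -1.26692903e-04,
        6.91281661e-03, -1.06417292e-05]), 'tool_pos': array([0.21096456, 0.5876473 , 0.23006011]), 'tool_rot': array([-0.69593461,  0.69731706, -0.12149516,  0.12109036]), 'contact_force': array([ 0.24617723, -0.22434724, -0.46422742]), 'ft_torque': array([ 0.00293373, -0.00728578,  0.0008493 ]), 'gripper_width': 1.0024286719097508}
side 454.6980651791477 454.6980651791477 254.63635975702684 188.66275304880205 [0.03900867 0.         0.         0.         0.        ] [[ 0.9945025   0.04367593 -0.09516931  0.48460935]
 [-0.10332343  0.55687025 -0.82414792 -0.82024283]
 [ 0.01700153  0.82945038  0.5583216   0.65588778]
 [ 0.          0.          0.          1.        ]]
top 498.1536772235916 498.1536772235916 252.69571578313537 192.2374803924458 [0.03011137 0.         0.         0.         0.        ] [[ 0.01136873  0.9970146  -0.07637175  0.47248658]
 [-0.99988131  0.01054073 -0.01123607  0.02122052]
 [-0.01039751  0.07649042  0.9970161   1.19619085]
 [ 0.          0.          0.          1.        ]]
wrist 269.3781370837861 269.3781370837861 255.88873290303164 185.78795659791763 [-0.05710463  0.          0.          0.          0.        ] [[ 0.3366954  -0.89124387 -0.30384301  0.13288137]
 [ 0.94160853  0.31762163  0.11175814  0.61576906]
 [-0.00309664 -0.32372962  0.94614457  0.37176767]
 [ 0.          0.          0.          1.        ]]
```

View pics/top0.png

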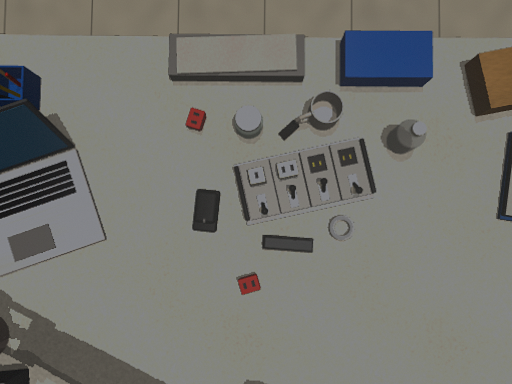

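View pics/side0.png

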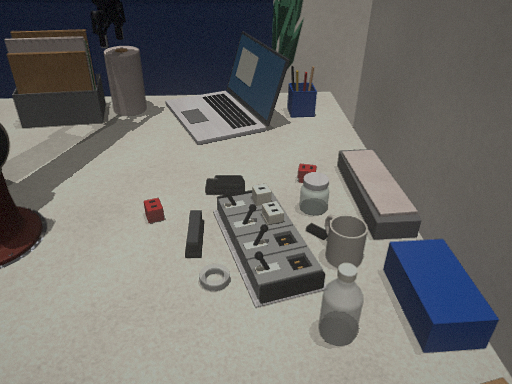

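```bash
python3 - <<'E'
import cv2
t=cv2.imread("pics/top0.png"); s=cv2.imread("pics/side0.png")
cv2.imwrite("pics/topc.png",cv2.resize(t[130:230,228:382],None,fx=5,fy=5,interpolation=cv2.INTER_CUBIC))
cv2.imwrite("pics/sidec.png",cv2.resize(s[175:305,200:330],None,fx=4.6,fy=4.6,interpolation=cv2.INTER_CUBIC))
E
```

```text
(no output)
```

View pics/topc.png

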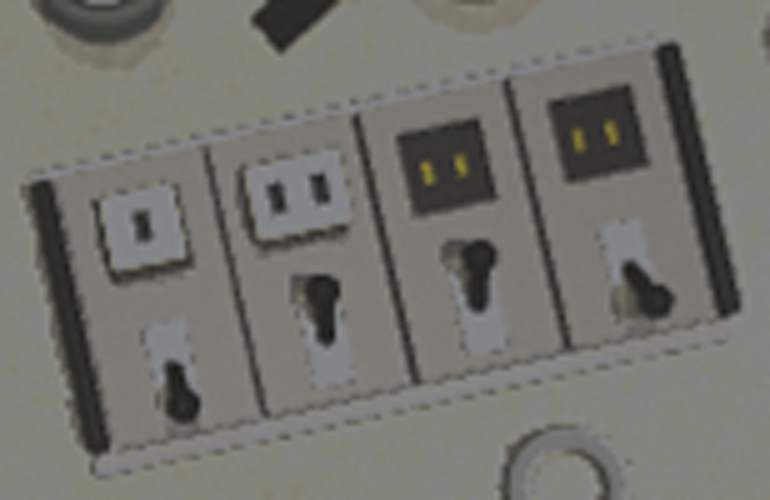

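View pics/sidec.png

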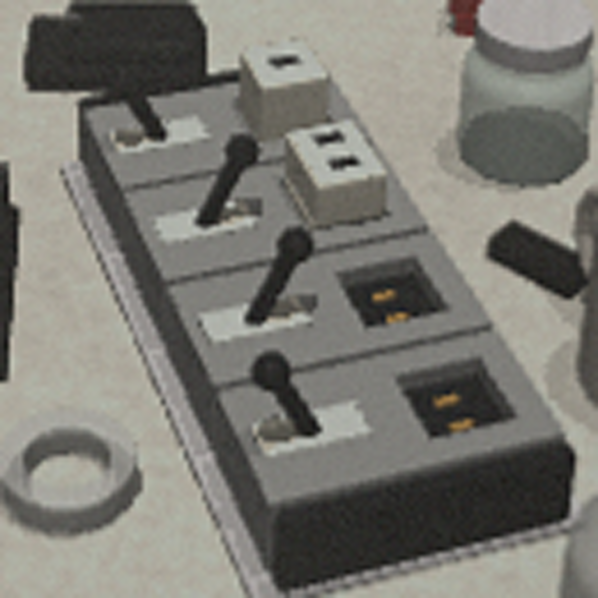

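```bash
cat > h.py <<'E'
import numpy as np,cv2,pickle
from scipy.optimize import least_squares
def proj(g,P):
    T=np.linalg.inv(np.array(g["pose"])); P=np.atleast_2d(P)
    c=(T[:3,:3]@P.T).T+T[:3,3]; c=c*[1,-1,-1]
    K=np.array([[g["fx"],0,g["cx"]],[0,g["fy"],g["cy"]],[0,0,1]])
    return cv2.projectPoints(c,np.zeros(3),np.zeros(3),K,np.array(g["D"]))[0][:,0]
def bar(p,P):
    c,s=np.cos(p[2]),np.sin(p[2]); P=np.atleast_2d(P)
    return np.c_[p[0]+c*P[:,0]-s*P[:,1],p[1]+s*P[:,0]+c*P[:,1],P[:,2]]
B=[(-.0533,.108,.0838),(-.0167,.036,.0838),(-.0167,-.036,.0838),(-.0533,-.108,.0838)]
E
python3 - <<'E'
from h import *
top=pickle.load(open("pics/top0.pkl","rb"));side=pickle.load(open("pics/side0.pkl","rb"))
P=B+[(.03,-.036,.046),(.03,-.108,.046),(.03,.108,.078),(.03,.036,.074),(-.075,.155,.006),(-.075,-.155,.006)]
px=np.array([(182,405),(322,292),(480,257),(655,300),(446,167),(598,133),(146,228),(300,193),(98,475),(733,335)])
ut=np.c_[228+(px[:,0]+.5)/5-.5,130+(px[:,1]+.5)/5-.5]
Ps=[B[1],B[2],B[3],(.03,.108,.078),(.03,.036,.074)]
ps=np.array([(241,150),(294,245),(271,370),(285,62),(336,150)])
us=np.c_[200+(ps[:,0]+.5)/4.6-.5,175+(ps[:,1]+.5)/4.6-.5]
def r(p,a=1,b=1): return np.r_[a*(proj(top,bar(p,P))-ut).ravel(),b*(proj(side,bar(p,Ps))-us).ravel()]
for a,b in((1,1),(1,0),(0,1)):
    s=least_squares(lambda p:r(p,a,b),[.5,0,0]);print(s.x,np.degrees(s.x[2]))
    if a==b: print(r(s.x).reshape(-1,2).round(1)); print(bar(s.x,B).round(4)); np.save("bar.npy",s.x)
E
```

```text
[ 0.59319449 -0.08443399  0.23036762] 13.199092201527337
[[-0.2  0.1]
 [-0.4 -0.3]
 [-0.6 -0.3]
 [-0.4  0.1]
 [-0.5 -0.2]
 [-0.6 -0.1]
 [-1.1 -0.4]
 [-0.9 -0.1]
 [-1.1  0.6]
 [-1.2  0.3]
 [ 0.1  2.2]
 [ 0.3  2.1]
 [ 0.1  2.4]
 [-0.3  1.6]
 [-0.1  1.9]]
[[ 0.5166  0.0085  0.0838]
 [ 0.5687 -0.0532  0.0838]
 [ 0.5852 -0.1233  0.0838]
 [ 0.566  -0.2018  0.0838]]
[ 0.59311875 -0.08603577  0.23057976] 13.211246900470314
[ 0.59392218 -0.0777261   0.22688373] 12.999480262133174
```

```bash
cat >> h.py <<'E'
from scipy.spatial.transform import Rotation as R
def plan(target=None):
    from plant import state
    s=state(); q=np.array(s["tool_rot"]); M=R.from_quat(q[[1,2,3,0]]).as_matrix(); p=np.load("bar.npy")
    t=np.array(s["tool_pos"]); ax=lambda v: np.degrees(np.arctan2(v[1],v[0])).round(1)
    c,sn=np.cos(p[2]),np.sin(p[2]); d=t[:2]-p[:2]
    print("t",round(s["time"],3),"tcp",t.round(4),"own",np.round([c*d[0]+sn*d[1],-sn*d[0]+c*d[1]],4),"F",np.round(s["contact_force"],1),"w",round(s["gripper_width"],2))
    print("yaw toolx",ax(M[:,0]),"toolz",ax(M[:,2]),"y",M[:,1].round(3),"bar",np.degrees(p[2]).round(1))
    if target is not None:
        w=bar(p,[target])[0]; print("world",w.round(4),"tool cm",(M.T@(w-t)*100).round(2))
E
python3 - <<'E'
from h import *
plan((-.095,.108,.2))
E
```

```text
t 0.15 tcp [0.211  0.5878 0.2303] own [-0.2186  0.7417] F [-0.3  0.3 -0.1] w 1.0
yaw toolx -19.8 toolz 70.2 y [-0.001 -0.001 -1.   ] bar 13.2
world [ 0.476 -0.001  0.2  ] tool cm [ 44.84   3.1  -46.45]
```

```bash
python3 -m crank '[[[-1,4,0,-4.1,0],[-1,4,0,-4.1,0],[-1,4,0,-4.1,0],[-1,4,0,-4.1,0],[-1,4,0,-4.1,0],[-1,4,0,-4.1,0],[-1,4,0,-4.1,0],[-1,4,0,-4.1,0]]]'; python3 - <<'E'
from h import *
plan((-.095,.108,.2))
E
```

```text
time: 1.15
tool_pos: [0.4018, 0.1696, 0.2312]
tool_rot: [0.697, -0.697, 0.121, -0.121]
contact_force: [0.1, 1.7, 0.1]
gripper_width: -0.003
t 1.15 tcp [0.4018 0.1696 0.2312] own [-0.1283  0.291 ] F [0.1 1.7 0.1] w -0.0
yaw toolx -19.7 toolz 70.3 y [ 0.  0. -1.] bar 13.2
world [ 0.476 -0.001  0.2  ] tool cm [ 12.75   3.12 -13.55]
```

```bash
python3 -m crank '[[[-1,0,0,0,-8.2],[-1,0,0,0,-8.2],[-1,0,0,0,-8.2],[-1,0,0,0,-8.2],[-1,0,0,0,0],[-1,0,0,0,0]]]'; python3 - <<'E'
from h import *
plan((-.095,.108,.2))
E
```

```text
time: 1.9
tool_pos: [0.4014, 0.1713, 0.2312]
tool_rot: [-0.703, 0.703, 0.08, -0.08]
contact_force: [-0.1, -0.2, -0.0]
gripper_width: 0.0
t 1.9 tcp [0.4014 0.1713 0.2312] own [-0.1283  0.2928] F [-0.1 -0.2 -0. ] w 0.0
yaw toolx 12.9 toolz 102.9 y [-0. -0. -1.] bar 13.2
world [ 0.476 -0.001  0.2  ] tool cm [  3.42   3.11 -18.46]
```

```bash
python3 -m crank '[[[-1,0.7,0,-3.7,0],[-1,0.7,0,-3.7,0],[-1,0.7,0,-3.7,0],[-1,0.7,0,-3.7,0],[-1,0.6,0,-3.7,0],[-1,0,4,0,0],[-1,0,4,0,0],[-1,0,0,0,0]]]'; python3 - <<'E'
from h import *
from plant import grab_frame
plan((-.095,.108,.072))
for n in ("top","wrist"):
    g=grab_frame(n);f=g["frame"][:,:,::-1]
    if n=="top": f=cv2.resize(f[130:250,228:382],None,fx=5,fy=5,interpolation=cv2.INTER_CUBIC)
    cv2.imwrite(f"pics/{n}1.png",f)
    if n=="wrist": print(proj(g,bar(np.load("bar.npy"),B)).round(0))
E
```

```text
time: 2.9
tool_pos: [0.4737, -0.0009, 0.1476]
tool_rot: [0.703, -0.702, -0.077, 0.083]
contact_force: [-0.3, -1.3, 0.8]
gripper_width: 0.002
t 2.9 tcp [ 0.4737 -0.0009  0.1476] own [-0.0972  0.1086] F [-0.3 -1.3  0.8] w 0.0
yaw toolx 13.0 toolz 103.0 y [-0.008  0.001 -1.   ] bar 13.2
world [ 0.476 -0.001  0.072] tool cm [ 0.28  7.56 -0.09]
[[256. 244.]
 [180. 278.]
 [105. 277.]
 [ 24. 242.]]
```

View pics/top1.png

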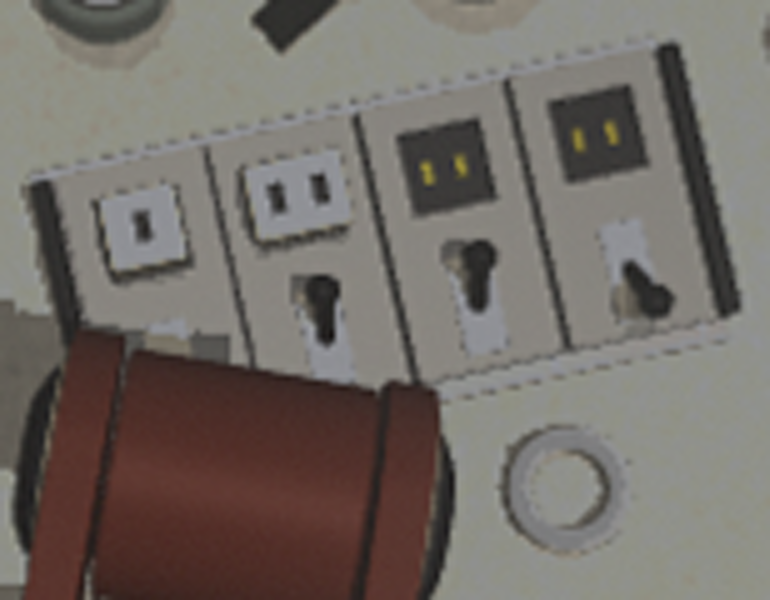

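View pics/wrist1.png

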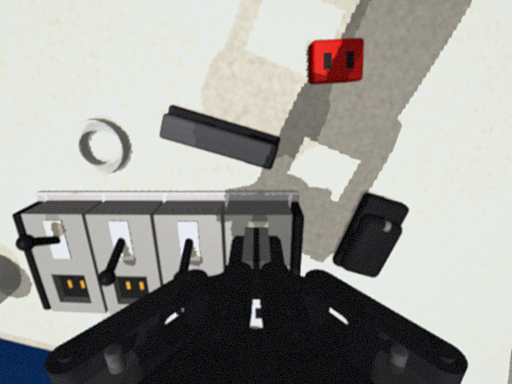

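```bash
python3 -m crank '[[[-1,0,3.8,0,0],[-1,0,3.8,0,0],[-1,0,0,0,0],[-1,1,0,0,0],[-1,1,0,0,0],[-1,0,0,0,0]]]'; python3 - <<'E'
from h import *
plan((-.044,.108,.072))
E
```

```text
time: 3.75
tool_pos: [0.4978, 0.0033, 0.0771]
tool_rot: [-0.702, 0.703, 0.081, -0.079]
contact_force: [0.3, 0.3, -0.7]
gripper_width: 0.001
t 3.75 tcp [0.4978 0.0033 0.0771] own [-0.0728  0.1072] F [ 0.3  0.3 -0.7] w 0.0
yaw toolx 13.1 toolz 103.1 y [ 0.003 -0.    -1.   ] bar 13.2
world [0.5257 0.0107 0.072 ] tool cm [2.88 0.52 0.09]
```

```bash
python3 -m crank '[[[-1,0,0.6,0,0],[-1,0.6,0,0,0],[-1,0.6,0,0,0],[-1,0.6,0,0,0],[-1,0.6,0,0,0],[-1,0.5,0,0,0],[-1,0,0,0,0]]]'; python3 - <<'E'
from h import *
from plant import grab_frame
plan((-.044,.108,.072))
for n in ("side","wrist"):
    g=grab_frame(n);f=g["frame"][:,:,::-1]
    if n=="side": f=cv2.resize(f[155:305,190:330],None,fx=4,fy=4,interpolation=cv2.INTER_CUBIC)
    cv2.imwrite(f"pics/{n}2.png",f)
E
```

```text
time: 4.62
tool_pos: [0.5247, 0.0099, 0.0694]
tool_rot: [-0.702, 0.703, 0.081, -0.08]
contact_force: [-0.2, -0.4, -0.1]
gripper_width: -0.001
t 4.625 tcp [0.5247 0.0099 0.0694] own [-0.0451  0.1075] F [-0.2 -0.4 -0.1] w -0.0
yaw toolx 13.1 toolz 103.1 y [ 0.001 -0.    -1.   ] bar 13.2
world [0.5257 0.0107 0.072 ] tool cm [ 0.11 -0.26  0.05]
```

View pics/side2.png

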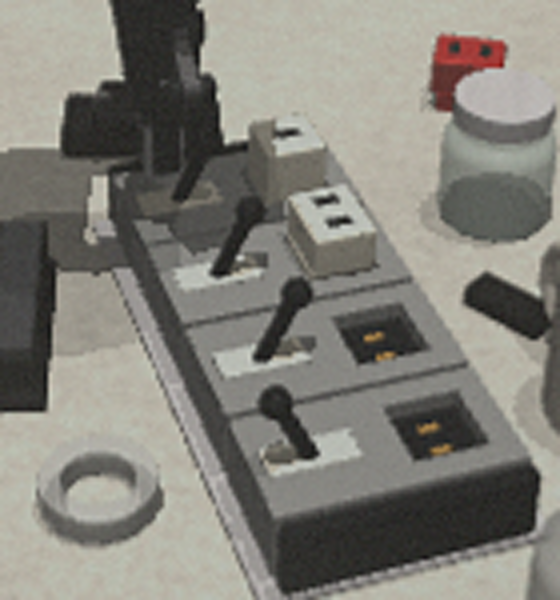

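View pics/wrist2.png

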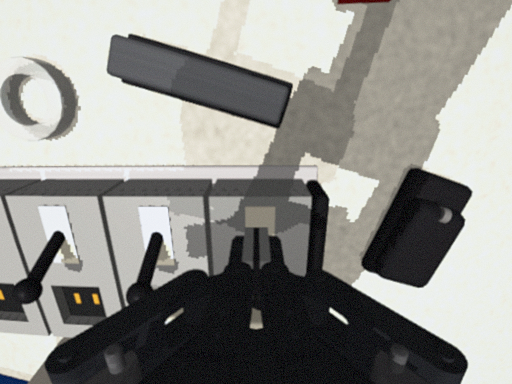

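The side picture shows lever 1's rod now leaning toward its socket (crop about (180,195) to (205,155)), free of load. I'll back off, rise and move on to lever 3.

```bash
python3 -m crank '[[[-1,-2,0,0,0],[-1,0,-5,0,0],[-1,0,-5,0,0],[-1,2.8,0,-4.7,0],[-1,2.8,0,-4.8,0],[-1,2.8,0,-4.8,0],[-1,0,0,0,0],[-1,0,0,0,0]]]'; python3 - <<'E'
from h import *
from plant import grab_frame
plan((.020,-.036,.072))
g=grab_frame("side");f=g["frame"][:,:,::-1]
cv2.imwrite("pics/side3.png",cv2.resize(f[125:305,190:330],None,fx=3.3,fy=3.3,interpolation=cv2.INTER_CUBIC))
E
```

```text
time: 5.72
tool_pos: [0.6183, -0.1149, 0.1688]
tool_rot: [0.703, -0.702, -0.08, 0.081]
contact_force: [-0.4, -0.6, -0.7]
gripper_width: -0.001
t 5.725 tcp [ 0.6183 -0.1149  0.1688] own [ 0.0175 -0.0354] F [-0.4 -0.6 -0.7] w -0.0
yaw toolx 13.0 toolz 103.0 y [-0.001  0.001 -1.   ] bar 13.2
world [ 0.6209 -0.1149  0.072 ] tool cm [ 0.26  9.68 -0.07]
```

View pics/side3.png

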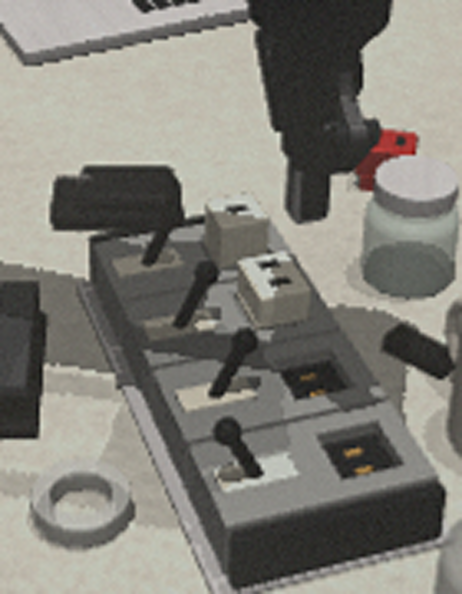

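Lever 1 stands on. Now descend on the socket side of lever 3.

```bash
python3 -m crank '[[[-1,0.5,0,0,0],[-1,0,3.2,0,0],[-1,0,3.2,0,0],[-1,0,3.2,0,0],[-1,0,0,0,0],[-1,0,0,0,0]]]'; python3 - <<'E'
from h import *
from plant import grab_frame
plan((-.026,-.036,.072))
g=grab_frame("side");f=g["frame"][:,:,::-1]
cv2.imwrite("pics/side4.png",cv2.resize(f[125:305,190:330],None,fx=3.3,fy=3.3,interpolation=cv2.INTER_CUBIC))
E
```

```text
time: 6.52
tool_pos: [0.6245, -0.1137, 0.0749]
tool_rot: [-0.702, 0.703, 0.081, -0.08]
contact_force: [-0.8, 0.7, 0.5]
gripper_width: 0.002
t 6.525 tcp [ 0.6245 -0.1137  0.0749] own [ 0.0238 -0.0356] F [-0.8  0.7  0.5] w 0.0
yaw toolx 13.1 toolz 103.1 y [ 0.002 -0.001 -1.   ] bar 13.2
world [ 0.5761 -0.1254  0.072 ] tool cm [-4.98  0.29 -0.05]
```

View pics/side4.png

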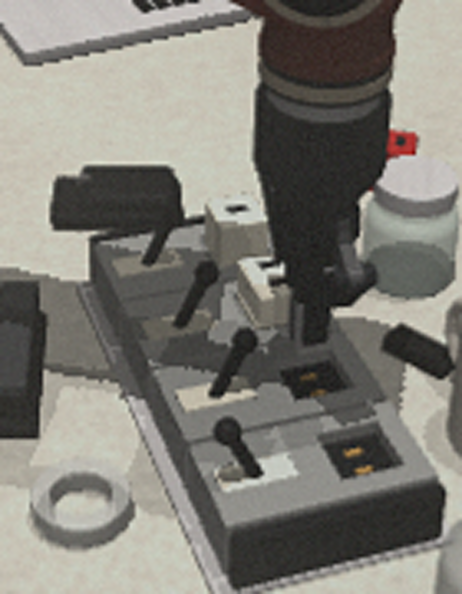

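```bash
python3 -m crank '[[[-1,-0.9,0.4,0,0],[-1,-0.8,0,0,0],[-1,-0.7,0,0,0],[-1,-0.7,0,0,0],[-1,-0.7,0,0,0],[-1,-0.7,0,0,0],[-1,-0.6,0,0,0],[-1,0,0,0,0]]]'; python3 - <<'E'
from h import *
from plant import grab_frame
plan((-.026,-.036,.072))
g=grab_frame("side");f=g["frame"][:,:,::-1]
cv2.imwrite("pics/side5.png",cv2.resize(f[125:305,190:330],None,fx=3.3,fy=3.3,interpolation=cv2.INTER_CUBIC))
E
```

```text
time: 7.58
tool_pos: [0.5729, -0.1254, 0.0685]
tool_rot: [0.703, -0.702, -0.08, 0.081]
contact_force: [0.1, 0.8, -0.1]
gripper_width: -0.002
t 7.575 tcp [ 0.5729 -0.1254  0.0685] own [-0.0292 -0.0352] F [ 0.1  0.8 -0.1] w -0.0
yaw toolx 13.0 toolz 103.0 y [-0.002  0.    -1.   ] bar 13.2
world [ 0.5761 -0.1254  0.072 ] tool cm [ 0.32 -0.35 -0.08]
```

View pics/side5.png

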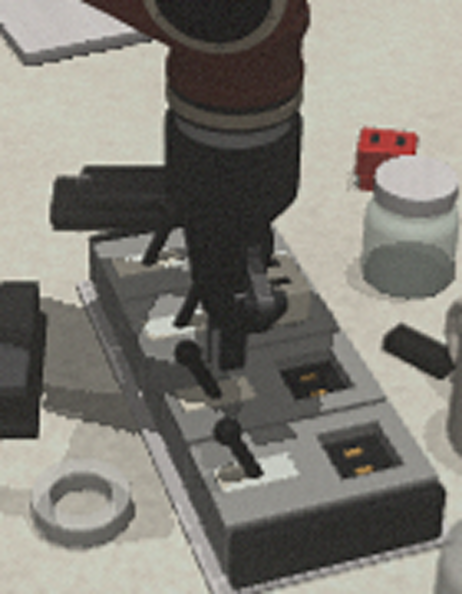

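Lever 3 has snapped over, leaning away from its socket (ball at crop (188,352)). I'll back off toward the socket, rise clear of the bar and check.

```bash
python3 -m crank '[[[-1,1.5,0,0,0],[-1,0,0,0,0],[-1,0,-5,0,0],[-1,0,-5,0,0],[-1,0,-5,0,0],[-1,-5,0,0,0],[-1,-5,0,0,0],[-1,-5,0,0,0]]]';python3 -m crank '[[[-1,0,0,6,0],[-1,0,0,6,0],[-1,0,0,6,0],[-1,0,0,6,0],[-1,0,0,6,0],[-1,0,0,0,0],[-1,0,0,0,0]]]'; python3 - <<'E'
from h import *
from plant import grab_frame
plan()
g=grab_frame("side");f=g["frame"][:,:,::-1]
cv2.imwrite("pics/side6.png",cv2.resize(f[125:345,190:370],None,fx=2.7,fy=2.7,interpolation=cv2.INTER_CUBIC))
g=grab_frame("top");f=g["frame"][:,:,::-1];cv2.imwrite("pics/top6.png",cv2.resize(f[80:310,170:440],None,fx=2.6,fy=2.6,interpolation=cv2.INTER_CUBIC))
d=cv2.absdiff(f,cv2.imread("pics/top0.png"));cv2.imwrite("pics/diff6.png",cv2.resize(d[80:310,170:440]*2,None,fx=2.6,fy=2.6))
E
```

```text
time: 8.62
tool_pos: [0.4414, -0.156, 0.2196]
tool_rot: [-0.702, 0.703, 0.081, -0.081]
contact_force: [0.4, -0.8, 1.2]
gripper_width: 0.001
time: 9.5
tool_pos: [0.3749, 0.1363, 0.2194]
tool_rot: [-0.702, 0.703, 0.081, -0.081]
contact_force: [0.3, -0.3, 0.1]
gripper_width: 0.002
t 9.5 tcp [0.3749 0.1363 0.2194] own [-0.1622  0.2648] F [ 0.3 -0.3  0.1] w 0.0
yaw toolx 13.1 toolz 103.1 y [ 0.    -0.001 -1.   ] bar 13.2
```

View pics/side6.png

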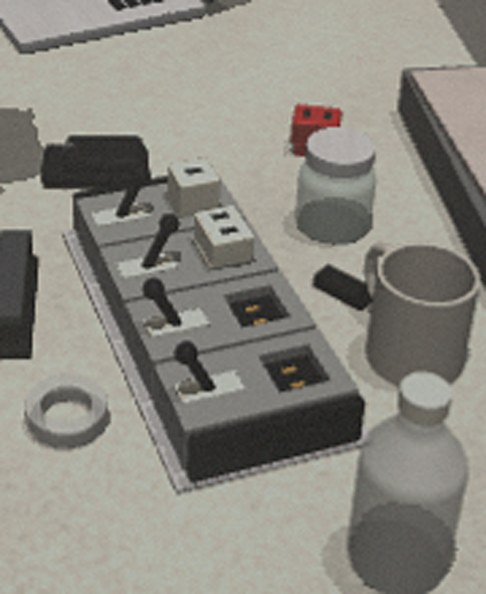

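View pics/top6.png

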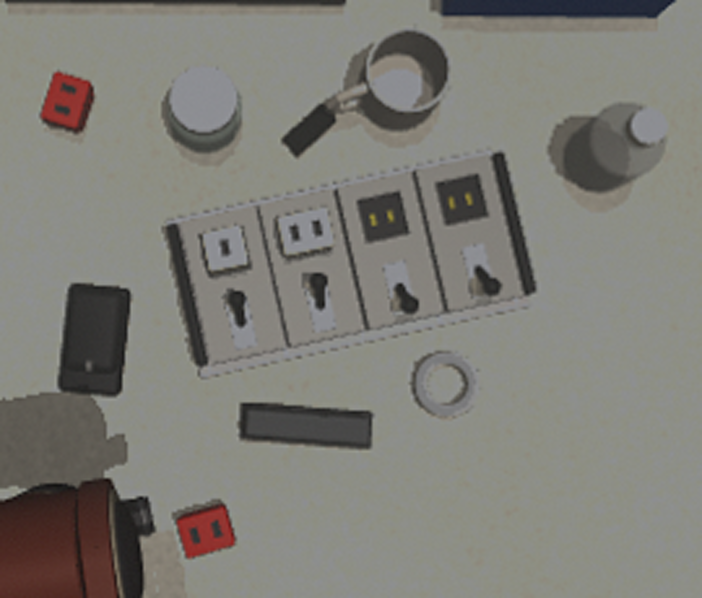

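View pics/diff6.png

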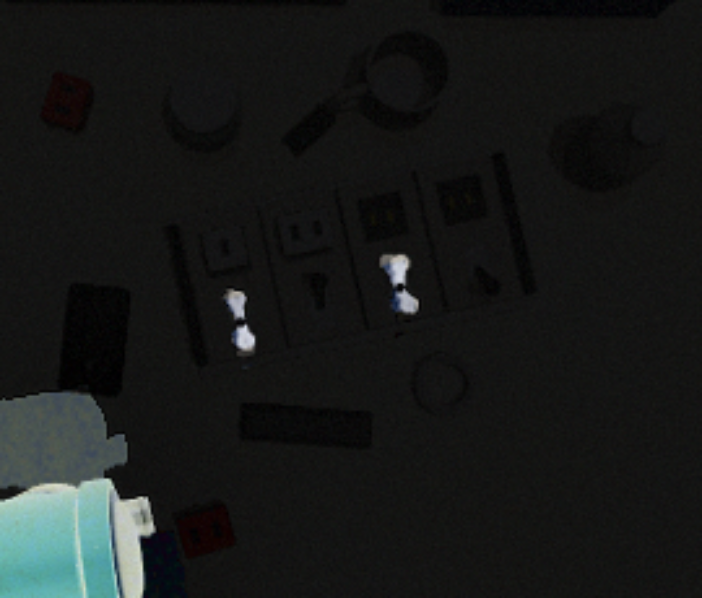

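The difference picture shows only the two flipped levers (crop (240,320) and (398,285)), plus the arm and its shadow. Nothing else moved.

```bash
python3 - <<'E'
from plant import *
print(job_done())
E
```

```text
the job is handed in; nothing more can be done
None
```

The job is done and handed in. Both sockets with a charger are now on and both empty sockets are off.

- **Flipped:** I used the shut fingertips to push the leftmost lever (small charger) over to on and the third lever (empty socket) over to off. The second and fourth levers already stood right and were not touched.
- **Final check:** The last top and side pictures show the levers as on, on, off, off from left to right. The before/after difference of the top view shows changes only at the two flipped levers, plus the arm and its shadow, so the chargers and loose items did not move.
- **Time and force:** The clock read about 9.5 s at the last reading. The wrist readings I took stayed at 2 N or less, and the arm ended clear of everything.
- **Disagreement:** The side camera alone put the bar about 8 mm off the top camera's estimate along y. The wrist picture agreed with the combined fit to within a few pixels, so I used that.

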